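Seat a plate on the locating pins of a drilling fixture

TASK

The aluminium plate on the drilling fixture is not seated: it is riding on top of the two locating pins. Nudge it sideways with the fingertips, without picking it up, until both of its holes drop over the pins and it lies flat on the fixture. Leave the other things on the fixture and the bench where they are.

Things in the scene. Friction and masses are not known exactly. Their poses are not given: they have to be found in the camera images.
- plate: aluminium plate 110 (x) x 180 (y) x 10 mm, 0.4 to 0.6 kg; a push of 1 to 4 N slides it. Origin: centre of its underside. Two 14 mm through holes at x = -30, y = -40 and +40 mm; a 28 mm bore at x = +22, y = 0. Starts 18 to 40 mm too far to the fixture's +y and 8 to 17 mm short of its place in x, turned up to 0.07 rad, riding on the pin tips: far long edge (+x) down on the base, near edge raised 14 mm
- fixture: fixed dark steel drilling fixture, base 210 (x) x 290 (y) x 20 mm high. Origin: centre of the base's underside, on the bench; x points from its near, open side to the fence on its far side, z up. A seated plate has its origin at x = -10, y = 0, z = 20 mm here, axes parallel. Behind the fence, at y = -95 and +95 mm, two toggle clamps thrown open, up to 120 mm above the bench
- fence_mid (a point): middle of the upper edge of the fence's face (the face looks to the fixture's -x), at x = 46.5, y = 0 in the fixture frame. The steel fence is 270 mm long along y and 14 mm high above the base. A seated plate stands 1.5 mm short of it: so a plate pushed flat against the fence needs only to slide along it to find the pins
- pin_right (a point): tip of the locating pin at x = -40, y = -40 mm of the fixture. Pin 12 mm diameter, standing 9 mm above the base: 3 mm straight, then a cone narrowing to 5 mm diameter at the tip. A hole that comes within about 3 mm of its centre slips down over it by the plate's own weight
- pin_left (a point): tip of the other, equal locating pin, at x = -40, y = +40 mm of the fixture
- hole_right (a point): centre of the plate's hole at its y = -40 mm, at the underside; belongs over pin_right
- hole_left (a point): centre of the plate's hole at its y = +40 mm, at the underside; belongs over pin_left
- bolt: steel hex bolt standing on its head on the fixture's near right corner; head 22 mm across the corners, 8 mm thick, shank 12 mm diameter, 53 mm tall in all. Origin under its head
- hex_key: dark L-shaped hex key lying on the fixture base beyond the right end of the plate's place, 8 mm thick, long leg 90 mm roughly along the fixture's x axis, short leg 18 mm pointing right. Origin at the middle of the long leg, underneath
- chuck_key: T-shaped steel drill chuck key lying on the bench in front of the fixture, to the right; 80 mm long, cross bar 80 mm, 19 mm high. Origin underneath, near its middle
- caliper: steel caliper with a black slider lying on the bench in front of the fixture, to the left; beam 230 mm long along its x axis, 16 mm wide, 10 mm high, jaws at the -x end reaching 49 mm to its -y. Origin underneath, mid-beam
- chip_brush: flat wooden-handled brush lying on the bench left of the fixture, 185 mm long along its x axis, 36 mm wide, 11 mm high. Origin underneath, about the middle
- oil_bottle: white squeeze bottle with a spout standing on the bench left of the fixture towards its far side, 60 mm diameter, 160 mm tall. Origin under its centre
- strap_clamp: slotted steel clamp bar lying on the bench right of the fixture, 110 x 30 x 14 mm, long along its x axis. Origin under its centre
There are look-alikes about, which are no part of the job. Several things have the shape of the plate; the one meant has the colours described above.

How it is judged:
By the outcome, as a careful person would: the job done as asked, in the order asked, and still so for the second after the job is handed in, with the robot touching nothing.
It also fails if it takes over 45 s, if anything falls off the work surface, if the arm or the gripper's body presses on something with over 40 N, if the wrist force passes 120 N, or if a joint passes its speed limit or range.

ROBOT

A 7-joint arm with a two-finger parallel gripper is mounted at the origin on the work surface. World frame = base frame: x ahead of the robot, y to its left, z up, the work surface at z = 0. Lengths are in m, angles in degrees, forces in N, time in s.
With the tool pointing down it reaches from about 0.4 to 0.875 m from the base axis. Payload 19.3 kg.
Tool frame: the origin (TCP) lies at the very end of the fingers, on their centre line; the grasp point (between the pads) lies 19 mm behind it (arm.pinch_z is the distance from the TCP to the grasp point, in m); z points along the fingers, y is the direction in which the jaws open and shut (so a half turn about z gives the same grasp; the last joint's range is limited). The gripper opens to 85 mm and grips with 20 to 120 N. Pads are 22 mm wide; open, the fingers measure 114 mm over their backs; the gripper's body (76 mm by 85 mm) begins 54 mm behind the grasp point. The pads swing forward as they close: fully open they stand 13 mm farther back than shut.
Start: joints at [-68.652, 29.874, -2.08, 91.645, 1.215, 58.505, -6.463], TCP at [0.268, 0.565, 0.231] pointing down, gripper open.
Joint ranges: [-166.77, 166.77], [-17.47, 122.26], [-85.68, 81.53], [9.62, 139.38], [-72.42, 252.41], [9.2, 110.78], [-144.41, 144.41]. Speed limits (degrees/s): [108.29, 108.29, 136.94, 136.94, 172.46, 172.46, 172.46].

INTERFACE

Orientations are given as [roll, pitch, yaw] about the fixed x, y, z axes, in that order (R = Rz(yaw) Ry(pitch) Rx(roll)).
In Python, from plant import sensors, vision, job, models, arm gives the robot as it stands. The module is installed in compiled form; this text tells all that it offers.
- The arm moves only by the tool arm_command, never from a script. Its argument "series" is a list of rows, each a list of 7 numbers: the shift along the world's x, y, z in mm, then the turn, a rotation vector about the world's x, y, z in rad, then the finger opening in mm, from 0 to 85.4. In form: [[x, y, z, ax, ay, az, fingers], ...]. A call has 1 to 10 rows; each row is the pose to reach, as a shift and turn from the pose commanded when the call began; what a row does not reach only later rows make up. A row lasts 1/8 s, in which the tool goes at most 62.5 mm and 10.7 degrees, less where a joint would pass 70% of its speed; a pose out of reach is approached as far as the arm can. A call with a gripper value outside its range is refused whole. The fingers move at their own pace and stop on an object; the grip force is fixed at half the most. Time passes only in rows, so rows that repeat a pose let the fingers close. It gives the time, the measured TCP pose, the force and the opening at its end, in the units of the state.
- sensors.get_obs(): the state, without advancing time (a new reading comes with each control period).
- vision.get_image(name): name is "side" or "top" or "wrist"; returns (picture, depth): 480x640x3 uint8, red, green, blue; 480x640 float32, m along the optical axis (not along the pixel's ray), 0 where there is no reading.
- vision.get_calibration(name): a dict with "K" (3x3 intrinsics, pixels), "k1" (the pictures are not rectified: a ray, as slopes to the right and down, at radius r is drawn at 1 + k1 r^2 times it, then the intrinsics apply), "R" (3x3) and "t" (3): a world point X has camera coordinates R X + t. Camera axes: x right, y down, z forward; pixel columns grow to the right and rows downward; lengths in m; the calibration is good to about 2 mm. A picture is of the moment at which its call begins: read the wrist's pose just before it. get_calibration takes no time and is no camera call; for the wrist camera it gives the pose at the moment of the call.
- job.finish_job(): hands the job in, once; it reports no verdict.
Trained networks look in the newest picture that a camera, given by its name, has taken for a name from the list of things; names that differ only in an ending like _2 or _b are one class to them, and where a whole thing is asked for, a point or a joint stands for the part that bears it (a point fixed in the world has none). Each returns a list of dicts, best first, with "score" (0 to 1); they miss things now and then, are a little off and sometimes report something else, mostly with a low value. They report only what shows in the picture. A call takes as long as a camera call. They do not tell look-alikes from the thing itself.
- models.find_in(name, camera): "xy" ([column, row] in pixels, amid what is visible of it).
- models.silhouettes(name, camera): "pixels" (480x640 bool, what is visible of it) and "xy" ([column, row] in pixels, amid what is visible of it).
- models.landmark_of(name, camera): "xy" ([column, row] in pixels: a listed point, or the origin of a listed thing).
The state is a dict: "time": time; "joints": joint angles; "joint_vel": joint speeds; "joint_efforts": joint torques, N m; "tcp_pos": TCP position; "tcp_rot": TCP orientation; "ft_force": force on the tool from outside, world axes, zero at the start; "ft_torque": the same for the moment, N m; "gripper_width": finger opening in m.
Only numpy, scipy, OpenCV 4.12 (cv2) and the standard library are available. Lean on these libraries where they do the work, as an engineer would, in place of code of your own. Each camera call takes 0.05 s, during which the arm holds its last target. There are 200 camera calls.

## Working session

There is one attempt and no reset: what is moved stays moved. The work goes in short steps, Python scripts to look and compute and a tool call to move; the robot and the scene stay as the last step left them, time stands still between calls to the robot, and variables do not carry over. Pictures are saved under pics/ and viewed, about 8 in all and at most 12, crops included, and the job is handed in when it is done.

Besides the shell and the picture viewer there is one more tool, called after "Request:" as name(argument=value, ...), one argument or row to a line, values as JSON. arm_command: Moves the arm, as the interface text tells. Its arguments: {"type":"object","properties":{"series":{"type":"array"}},"required":["series"]}

```bash
mkdir -p pics
cat > h.py <<'E'
import numpy as np, cv2
from plant import sensors, vision, job, models, arm
def cal(n): 
    c=vision.get_calibration(n); return {k:np.array(v,float) for k,v in c.items()}
def ray(c,xy):
    K=c["K"]; d=np.array([(xy[0]-K[0,2])/K[0,0],(xy[1]-K[1,2])/K[1,1]]); u=d.copy()
    for _ in range(20): u=d/(1+c["k1"]*(u@u))
    R=c["R"]; return -R.T@c["t"], R.T@np.array([u[0],u[1],1.])
def at_z(c,xy,z):
    o,d=ray(c,xy); return o+d*(z-o[2])/d[2]
def at_depth(c,xy,dep):
    o,d=ray(c,xy); return o+d*dep
def proj(c,X):
    p=c["R"]@np.array(X)+c["t"]; u=p[:2]/p[2]; u=u*(1+c["k1"]*(u@u)); return [c["K"][0,0]*u[0]+c["K"][0,2],c["K"][1,1]*u[1]+c["K"][1,2]]
def tri(c1,a,c2,b):
    o1,d1=ray(c1,a);o2,d2=ray(c2,b)
    A=np.stack([d1,-d2],1); s=np.linalg.lstsq(A,o2-o1,rcond=None)[0]
    p=o1+s[0]*d1;q=o2+s[1]*d2; return (p+q)/2, np.linalg.norm(p-q)
E
python3 - <<'E'
from h import *
np.set_printoptions(precision=4,suppress=True)
o=sensors.get_obs(); print(o["tcp_pos"],o["tcp_rot"],o["ft_force"],o["gripper_width"],o["time"])
C={}
L={}
for n in("top","side"):
    im,d=vision.get_image(n); cv2.imwrite(f"pics/{n}0.png",im[...,::-1]); C[n]=cal(n); np.save(f"{n}0d.npy",d)
    print(n,-C[n]["R"].T@C[n]["t"],C[n]["K"][0,0])
    for t in("fixture","fence_mid","pin_right","pin_left","hole_right","hole_left","plate","bolt","hex_key"):
        r=models.landmark_of(t,n); L[n,t]=r
        for q in r[:3]: 
            x,y=q["xy"]; i,j=int(round(x)),int(round(y)); 
            dd=d[j,i] if 0<=i<640 and 0<=j<480 else 0
            print(" ",t,np.round(q["xy"],1),round(q["score"],2),at_depth(C[n],q["xy"],dd) if dd>0 else None)
for t in("fence_mid","hole_right","hole_left","plate"):
    if L["top",t] and L["side",t]: print(t,tri(C["top"],L["top",t][0]["xy"],C["side"],L["side",t][0]["xy"]))
E
```

```text
[0.2677 0.5644 0.2307] [-179.9335    0.0046  154.6301] [-0.0647  0.6676 -0.3301] 0.08528592167861233 0.0
top [0.3238 0.0266 1.1771] 438.7285527631328
  fixture [340.8 230.9] 0.95 [ 0.54   -0.0327  0.0313]
  fence_mid [339.3 214.8] 0.6 [ 0.5871 -0.0296  0.0167]
  pin_right [356.3 243.9] 0.6 [ 0.5045 -0.0733  0.0351]
  pin_left [325.7 251.9] 0.64 [0.4827 0.0074 0.0367]
  hole_right [481.3 203.1] 0.74 [ 0.6234 -0.4208  0.0112]
  hole_right [344.8 255.1] 0.7 [ 0.4739 -0.0424  0.0405]
  hole_right [453.8 341.1] 0.59 [ 0.2525 -0.331  -0.0024]
  hole_left [312.4 254.5] 0.86 [0.4786 0.0426 0.0145]
  hole_left [456.6 207.4] 0.82 [ 0.6114 -0.3527  0.0091]
  hole_left [229.  334.5] 0.74 [0.2698 0.2584 0.0001]
  plate [211.1 349.3] 0.88 [0.2334 0.3003 0.0109]
  plate [462.6 325.1] 0.78 [ 0.2941 -0.3537  0.006 ]
  plate [472.7 217.2] 0.73 [ 0.5847 -0.3966  0.0065]
  bolt [356.3 244.6] 0.59 [ 0.5025 -0.0732  0.0361]
  bolt [386.5 251.9] 0.58 [ 0.4835 -0.1528  0.0354]
  hex_key [385.6 224. ] 0.6 [ 0.5628 -0.1553  0.0144]
side [ 0.0751 -0.4487  0.6909] 436.7837411373082
  fence_mid [353.1 231.7] 0.9
[... 354 characters left out ...]
366 0.0432]
  hole_left [490.5 328.3] 0.77 [ 0.616  -0.3455  0.0002]
  hole_left [159.3 244.3] 0.57 [0.2737 0.2649 0.0111]
  plate [381.4 454.7] 0.9 [ 0.2938 -0.3543  0.013 ]
  plate [137.2 242.2] 0.89 [0.2402 0.3018 0.0137]
  plate [319.9 247.2] 0.77 [ 0.5014 -0.0041  0.0424]
  bolt [366.2 301.4] 0.57 [ 0.4756 -0.1563  0.0307]
  hex_key [387.6 280.4] 0.66 [ 0.5453 -0.1497  0.0277]
fence_mid (array([ 0.5777, -0.0269,  0.052 ]), np.float64(0.0032709060187232357))
hole_right (array([ 0.4252, -0.2422,  0.3366]), np.float64(0.23626915972306156))
hole_left (array([0.475 , 0.043 , 0.0339]), np.float64(0.002464096481166034))
plate (array([ 0.2107, -0.1301,  0.5473]), np.float64(0.6089738025984401))
```

Run:
```python
import cv2
a=cv2.imread("pics/top0.png")[160:310,250:450]; a=cv2.resize(a,(800,600),interpolation=cv2.INTER_CUBIC);cv2.imwrite("pics/top0c.png",a)
a=cv2.imread("pics/side0.png")[180:340,210:430]; a=cv2.resize(a,(800,582),interpolation=cv2.INTER_CUBIC);cv2.imwrite("pics/side0c.png",a)
```

```text
(no output)
```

View pics/top0c.png

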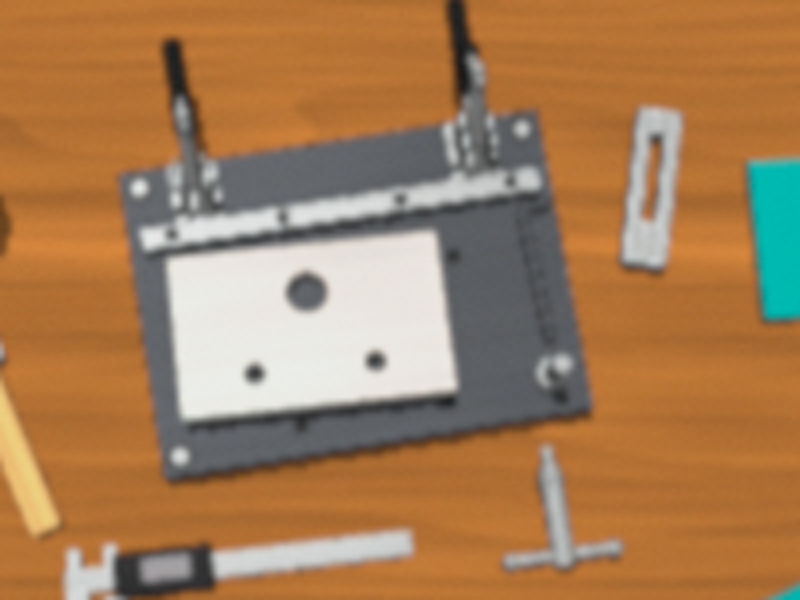

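View pics/side0c.png

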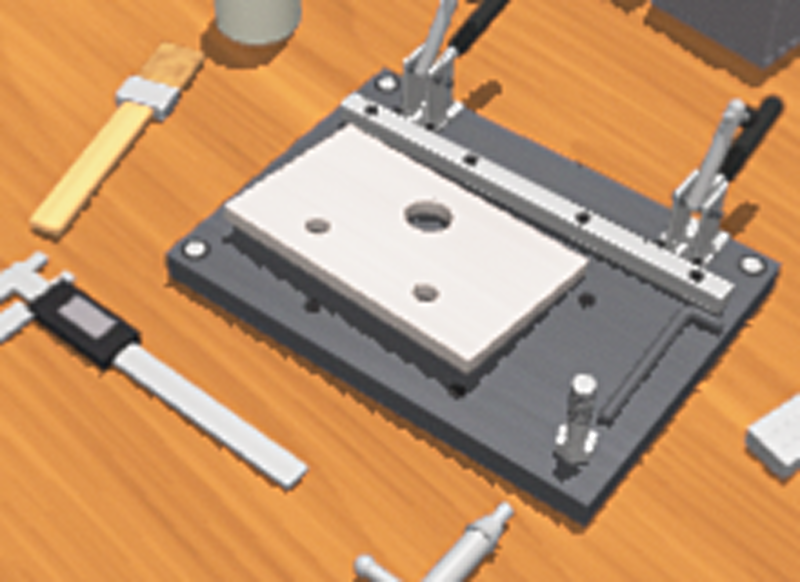

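The crops show the white plate shifted left of its place, with a gap to the fence. In the top crop its corners are at (165,260), (438,232), (457,392) and (182,422). The near edge is raised, and the bolt and hex key lie to the right. Next I'll measure the poses.

```bash
cat >> h.py <<'E'
def rpose(c,corn,z):  # corners px -> world
    return np.array([at_z(c,p,zz) for p,zz in zip(corn,np.broadcast_to(z,len(corn)))])
def fit2d(A,B): # B = R A + t
    a=A.mean(0);b=B.mean(0);H=(A-a).T@(B-b); th=np.arctan2(H[0,1]-H[1,0],H[0,0]+H[1,1])
    R=np.array([[np.cos(th),-np.sin(th)],[np.sin(th),np.cos(th)]]); t=b-R@a
    return th,t,np.linalg.norm(B-(A@R.T+t),axis=1)
E
python3 - <<'E'
from h import *
np.set_printoptions(precision=4,suppress=True)
f=lambda x,y:[250+x/4-.4,160+y/4-.4]
g=lambda x,y:[210+x*.275-.4,180+y*.275-.4]
ct,cs=cal("top"),cal("side")
FA=np.array([[105,145],[105,-145],[-105,-145],[-105,145]])/1e3
Ft=rpose(ct,[f(122,178),f(537,110),f(590,410),f(168,478)],.02)
Fs=rpose(cs,[g(390,68),g(780,265),g(588,500),g(168,262)],.02)
for B in(Ft,Fs): print("fix",fit2d(FA,B[:,:2]))
th,t,_=fit2d(np.r_[FA,FA],np.r_[Ft,Fs][:,:2]); print("both",th,t)
R=np.array([[np.cos(th),-np.sin(th)],[np.sin(th),np.cos(th)]])
PA=np.array([[55,90],[55,-90],[-55,-90],[-55,90]])/1e3
Pt=rpose(ct,[f(165,260),f(438,232),f(457,392),f(182,422)],[.03,.03,.044,.044])
Ps=rpose(cs,[g(348,125),g(587,263),g(465,362),g(225,207)],[.03,.03,.044,.044])
for B in(Pt,Ps):
    Q=(B[:,:2]-t)@R; print("plate in fixture",*fit2d(PA,Q),"\n",Q)
for n,x,y in(("fence",46.5,0),("pinR",-40,-40),("pinL",-40,40)): print(n,R@np.array([x,y])/1e3+t)
print(cal("wrist")["R"], -cal("wrist")["R"].T@cal("wrist")["t"])
E
```

```text
fix (np.float64(0.16476357478804238), array([ 0.5377, -0.0268]), array([0.0037, 0.0009, 0.0043, 0.0032]))
fix (np.float64(0.16814122215553837), array([ 0.5394, -0.0264]), array([0.0034, 0.0033, 0.0053, 0.0048]))
both 0.16645380584682706 [ 0.5385 -0.0266]
plate in fixture -0.0566437872332968 [-0.0214  0.0339] [0.0015 0.0019 0.0003 0.0004] 
 [[ 0.0388  0.1221]
 [ 0.0284 -0.061 ]
 [-0.0813 -0.0525]
 [-0.0716  0.1269]]
plate in fixture -0.0558525448996453 [-0.0207  0.0359] [0.0009 0.0002 0.0013 0.0019] 
 [[ 0.0395  0.1235]
 [ 0.0293 -0.0571]
 [-0.0812 -0.0498]
 [-0.0704  0.1269]]
fence [ 0.5844 -0.0189]
pinR [ 0.5057 -0.0727]
pinL [0.4925 0.0062]
[[ 0.4283  0.9036  0.0019]
 [ 0.8707 -0.4132  0.2667]
 [ 0.2418 -0.1126 -0.9638]] [0.2056 0.5935 0.3748]
```

Request:
arm_command(
  series=[
    [15, -57, -8, 0, 0, 0.061, 50],
    [30, -115, -16, 0, 0, 0.122, 50],
    [45, -173, -24, 0, 0, 0.183, 50],
    [61, -230, -32, 0, 0, 0.244, 50],
    [76, -288, -40, 0, 0, 0.305, 50],
    [91, -345, -48, 0, 0, 0.366, 50],
    [106, -403, -56, 0, 0, 0.427, 50],
    [121, -460, -64, 0, 0, 0.488, 50],
    [136, -518, -72, 0, 0, 0.549, 50],
    [151, -575, -80, 0, 0, 0.609, 50],
  ],
)

```text
time: 2.25
tcp_pos: [0.4193, -0.0122, 0.1513]
tcp_rot: [-180.0, 0.1, -170.4]
ft_force: [1.3, 0.7, -0.0]
gripper_width: 0.0498
```

Run:
```python
from h import *
np.set_printoptions(precision=4,suppress=True)
o=sensors.get_obs(); print(o["tcp_pos"],o["tcp_rot"],o["ft_force"],o["gripper_width"],o["time"])
im,d=vision.get_image("wrist"); cv2.imwrite("pics/w1.png",im[...,::-1]); c=cal("wrist")
for t in("fence_mid","hole_right","hole_left"):
    for q in models.landmark_of(t,"wrist")[:2]:
        x,y=q["xy"]; dd=d[int(y),int(x)]; print(t,q["xy"],round(q["score"],2),at_depth(c,q["xy"],dd))
```

```text
[ 0.4193 -0.0122  0.1513] [-179.9958    0.0553 -170.3517] [ 1.2614  0.7005 -0.0406] 0.049811301470608346 2.25
hole_right [261.0, 314.4] 0.76 [ 0.48   -0.0478  0.0419]
hole_left [379.1, 321.0] 0.8 [0.472  0.03   0.0416]
```

View pics/w1.png

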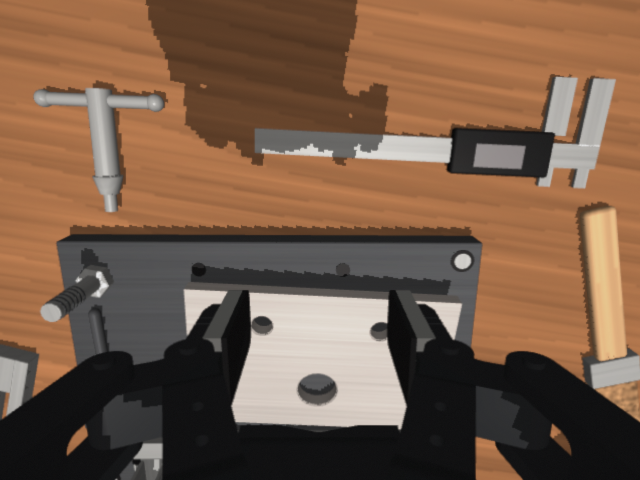

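The wrist view shows the near plate edge from (184,290) to (461,297), holes at (262,325) and (381,331), and the bolt clear at (75,295). I'll check these against the world estimate.

```bash
cat >> h.py <<'E'
TH=.1665; T=np.array([.5385,-.0266]); RF=np.array([[np.cos(TH),-np.sin(TH)],[np.sin(TH),np.cos(TH)]])
def tofix(X): return (np.array(X)[...,:2]-T)@RF
E
python3 - <<'E'
from h import *
np.set_printoptions(precision=4,suppress=True)
c=cal("wrist"); print(sensors.get_obs()["tcp_pos"],-c["R"].T@c["t"])
for n,p,z in(("cornR",(184,290),.044),("cornL",(461,297),.044),("holeR",(262,325),.04),("holeL",(381,331),.04),("bore",(317,388),.033),("fixNR",(62,242),.02),("fixNL",(479,242),.02),("screw",(462,262),.02)):
    X=at_z(c,p,z); print(n,X,tofix(X))
print("tcp fix",tofix(sensors.get_obs()["tcp_pos"]))
E
```

```text
[ 0.4188 -0.0113  0.1512] [ 0.351  -0.0226  0.2947]
cornR [ 0.4689 -0.0901  0.044 ] [-0.0792 -0.0511]
cornL [0.4449 0.0868 0.044 ] [-0.0735  0.1273]
holeR [ 0.4877 -0.0378  0.04  ] [-0.052  -0.0027]
holeL [0.4792 0.0418 0.04  ] [-0.0472  0.0773]
bore [0.5345 0.0072 0.033 ] [0.0017 0.034 ]
fixNR [ 0.4582 -0.1801  0.02  ] [-0.1046 -0.1381]
fixNL [0.4124 0.0991 0.02  ] [-0.1035  0.1449]
screw [0.4283 0.0914 0.02  ] [-0.0891  0.1346]
tcp fix [-0.1155  0.035 ]
```

Request:
arm_command(
  series=[
    [0, 0, -60, 0, 0, 0, 50],
    [0, 0, -110, 0, 0, 0, 50],
    [0, 0, -125, 0, 0, 0, 50],
    [0, 0, -125, 0, 0, 0, 50],
  ],
)

```text
time: 2.95
tcp_pos: [0.4182, -0.009, 0.0256]
tcp_rot: [180.0, -0.1, -170.4]
ft_force: [0.4, 0.5, 1.0]
gripper_width: 0.05
```

Request:
arm_command(
  series=[
    [10, 1.7, 0, 0, 0, 0, 50],
    [17, 3, 0, 0, 0, 0, 50],
    [22, 3.8, 0, 0, 0, 0, 50],
    [26, 4.4, 0, 0, 0, 0, 50],
    [30, 5, 0, 0, 0, 0, 50],
    [34, 5.7, 0, 0, 0, 0, 50],
    [34, 5.7, 0, 0, 0, 0, 50],
  ],
)

```text
time: 3.82
tcp_pos: [0.4531, -0.0045, 0.0263]
tcp_rot: [180.0, 0.0, -170.5]
ft_force: [-0.0, 0.5, -0.2]
gripper_width: 0.0499
```

Run:
```python
from h import *
o=sensors.get_obs(); print(o["tcp_pos"],o["ft_force"],tofix(o["tcp_pos"]))
im,d=vision.get_image("side"); a=cv2.resize(im[180:340,210:430,::-1],(800,582),interpolation=cv2.INTER_CUBIC);cv2.imwrite("pics/side1c.png",a)
```

```text
[ 0.4531145  -0.00451537  0.02627315] [-0.04266382  0.47292705 -0.21835979] [-0.08054457  0.03593031]
```

View pics/side1c.png

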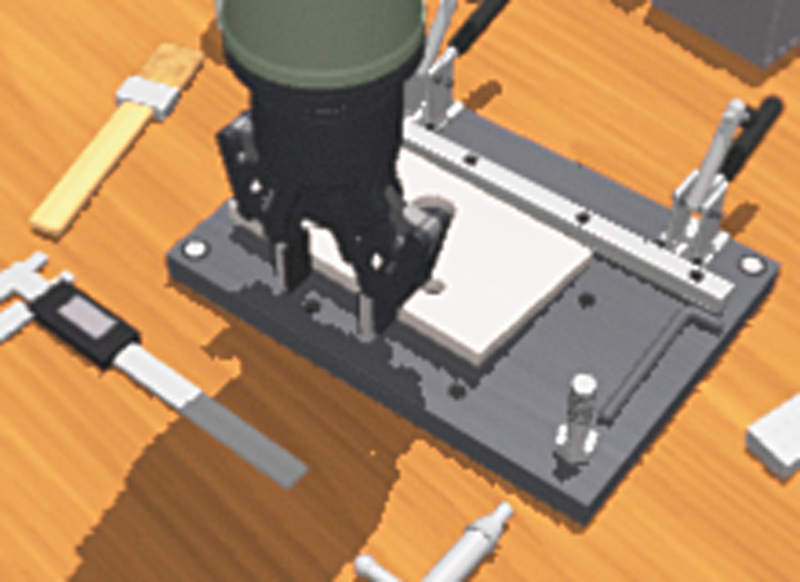

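The fingertips are against the near edge and the plate has moved towards the fence (right corner now at crop (597,250)). I'll keep pushing until there is contact force.

Request:
arm_command(
  series=[
    [2, 0.3, 0, 0, 0, 0, 50],
    [4, 0.7, 0, 0, 0, 0, 50],
    [5, 0.8, 0, 0, 0, 0, 50],
    [5, 0.8, 0, 0, 0, 0, 50],
  ],
)

```text
time: 4.38
tcp_pos: [0.4579, -0.0038, 0.0263]
tcp_rot: [-180.0, 0.0, -170.5]
ft_force: [0.0, -0.2, -0.3]
gripper_width: 0.0501
```

Request:
arm_command(
  series=[
    [1.5, 0.2, 0, 0, 0, 0, 50],
    [1.5, 0.2, 0, 0, 0, 0, 50],
  ],
)

```text
time: 4.62
tcp_pos: [0.4595, -0.0035, 0.0263]
tcp_rot: [180.0, 0.0, -170.5]
ft_force: [-0.1, 0.4, -2.4]
gripper_width: 0.0502
```

Request:
arm_command(
  series=[
    [1, 0.2, 0, 0, 0, 0, 50],
    [1, 0.2, 0, 0, 0, 0, 50],
  ],
)

```text
time: 4.88
tcp_pos: [0.4604, -0.0034, 0.0263]
tcp_rot: [-180.0, 0.0, -170.5]
ft_force: [-0.7, 0.8, -1.2]
gripper_width: 0.0501
```

Request:
arm_command(
  series=[
    [1, 0.2, 0, 0, 0, 0, 50],
    [1, 0.2, 0, 0, 0, 0, 50],
  ],
)

```text
time: 5.12
tcp_pos: [0.4611, -0.0032, 0.0262]
tcp_rot: [180.0, -0.0, -170.5]
ft_force: [-2.0, 0.2, -0.3]
gripper_width: 0.0498
```

Run:
```python
from h import *
o=sensors.get_obs(); print(o["tcp_pos"],o["ft_force"],tofix(o["tcp_pos"]))
im,d=vision.get_image("side"); a=cv2.resize(im[200:310,240:420,::-1],(800,489),interpolation=cv2.INTER_CUBIC)
im,d=vision.get_image("top"); b=cv2.resize(im[160:310,250:450,::-1],(800,600),interpolation=cv2.INTER_CUBIC)[:,:]
cv2.imwrite("pics/s2.png",cv2.resize(np.vstack([a,b]),(590,800))[:, :]); cv2.imwrite("pics/s2a.png",a)
```

```text
[ 0.46108565 -0.00319623  0.02624079] [-1.98573948  0.22919412 -0.34057277] [-0.07246503  0.03591013]
```

View pics/s2a.png

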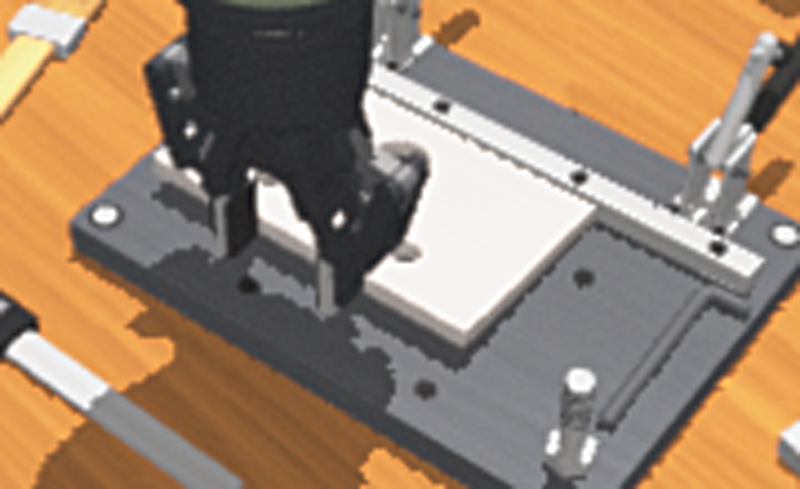

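The plate's far edge now runs along the fence, closed at the right end near (597,210). I'll press a little further to confirm it is flat.

Request:
arm_command(
  series=[
    [1, 0.2, 0, 0, 0, 0, 50],
    [1.5, 0.2, 0, 0, 0, 0, 50],
    [1.5, 0.2, 0, 0, 0, 0, 50],
  ],
)

```text
time: 5.6
tcp_pos: [0.4613, -0.0032, 0.026]
tcp_rot: [180.0, -0.2, -170.5]
ft_force: [-10.3, 0.3, 2.5]
gripper_width: 0.0496
```

Request:
arm_command(
  series=[
    [1.5, 0.2, 0, 0, 0, 0, 50],
    [1.5, 0.2, 0, 0, 0, 0, 50],
  ],
)

```text
time: 5.85
tcp_pos: [0.4614, -0.0032, 0.0258]
tcp_rot: [180.0, -0.3, -170.5]
ft_force: [-15.8, -0.2, 7.1]
gripper_width: 0.0499
```

The force has risen to 16 N, so the plate is flat against the fence. Next I back off, lift, turn 90° and go to the left of the plate.

Request:
arm_command(
  series=[
    [-20, -3.5, 0, 0, 0, 0, 50],
    [-25, -4, 50, 0, 0, 0, 50],
    [-20, 10, 105, 0, 0, -0.18, 50],
    [-10, 30, 110, 0, 0, -0.36, 50],
    [0, 50, 110, 0, 0, -0.54, 50],
    [8, 70, 110, 0, 0, -0.72, 50],
    [16, 90, 110, 0, 0, -0.9, 50],
    [24, 110, 110, 0, 0, -1.08, 50],
    [32, 125, 110, 0, 0, -1.26, 50],
    [36, 132, 110, 0, 0, -1.43, 50],
  ],
)

```text
time: 7.1
tcp_pos: [0.501, 0.1304, 0.1364]
tcp_rot: [179.9, -0.0, 107.3]
ft_force: [-0.3, -0.8, -0.9]
gripper_width: 0.0498
```

Request:
arm_command(
  series=[
    [0, 0, 0, 0, 0, -0.141, 50],
    [0, 0, 0, 0, 0, -0.141, 50],
  ],
)

```text
time: 7.35
tcp_pos: [0.5005, 0.1295, 0.1363]
tcp_rot: [180.0, 0.0, 99.6]
ft_force: [-0.6, -0.2, 0.1]
gripper_width: 0.0501
```

Run:
```python
from h import *
o=sensors.get_obs(); print(o["tcp_pos"],o["tcp_rot"],o["ft_force"],tofix(o["tcp_pos"]),o["joints"])
im,d=vision.get_image("wrist"); cv2.imwrite("pics/w2.png",im[...,::-1])
```

```text
[0.50054361 0.12950635 0.13631564] [1.79969765e+02 1.99021523e-02 9.95840454e+01] [-0.56690352 -0.2443674   0.11797526] [-0.0115597   0.16023812] [-39.06399848  30.04258423  24.38851025 113.78720041 -18.74727744
  39.93705083   6.52964909]
```

View pics/w2.png

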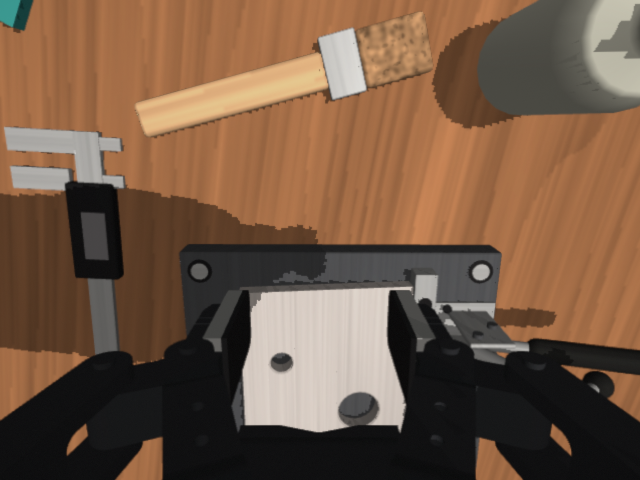

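The wrist view shows the plate's left edge near row 290 (columns ~245 to 412), the left hole at (282,362) and the bore at (357,407). The brush is clear of the path at the top.

Run:
```python
from h import *
c=cal("wrist")
for n,p,z in(("edgeNear",(247,292),.043),("edgeFar",(411,289),.031),("holeL",(282,362),.04),("bore",(357,407),.033),("fixNL",(183,250),.02),("fixFL",(497,250),.02),("screw",(200,271),.02),("fenceEnd",(426,272),.034)):
    print(n,tofix(at_z(c,p,z)).round(4))
```

```text
edgeNear [-0.056   0.1273]
edgeFar [0.0465 0.1246]
holeL [-0.0359  0.0774]
bore [0.0142 0.0385]
fixNL [-0.1004  0.1468]
fixFL [0.1029 0.1475]
screw [-0.0904  0.1324]
fenceEnd [0.0544 0.1373]
```

Request:
arm_command(
  series=[
    [0, 0, -60, 0, 0, 0, 50],
    [0, 0, -100, 0, 0, 0, 50],
    [0, 0, -111, 0, 0, 0, 50],
    [1.7, -10, -111, 0, 0, 0, 50],
    [3.3, -20, -111, 0, 0, 0, 50],
    [4.1, -25, -111, 0, 0, 0, 50],
    [5, -30, -111, 0, 0, 0, 50],
    [5.6, -34, -111, 0, 0, 0, 50],
    [6.3, -38, -111, 0, 0, 0, 50],
    [6.3, -38, -111, 0, 0, 0, 50],
  ],
)

```text
time: 8.65
tcp_pos: [0.5067, 0.0908, 0.0253]
tcp_rot: [-180.0, 0.0, 99.5]
ft_force: [0.9, 0.5, -0.2]
gripper_width: 0.0501
```

```bash
cat > look.py <<'E'
from h import *
import sys
o=sensors.get_obs(); print(o["tcp_pos"],o["ft_force"],tofix(o["tcp_pos"]))
im,d=vision.get_image("side"); a=cv2.resize(im[200:310,240:420,::-1],(800,489),interpolation=cv2.INTER_CUBIC); cv2.imwrite(sys.argv[1],a)
E
python3 look.py pics/s3.png
```

```text
[0.50665754 0.09077367 0.02526085] [ 0.91611779  0.53192313 -0.20159399] [-0.01194956  0.1210278 ]
```

View pics/s3.png

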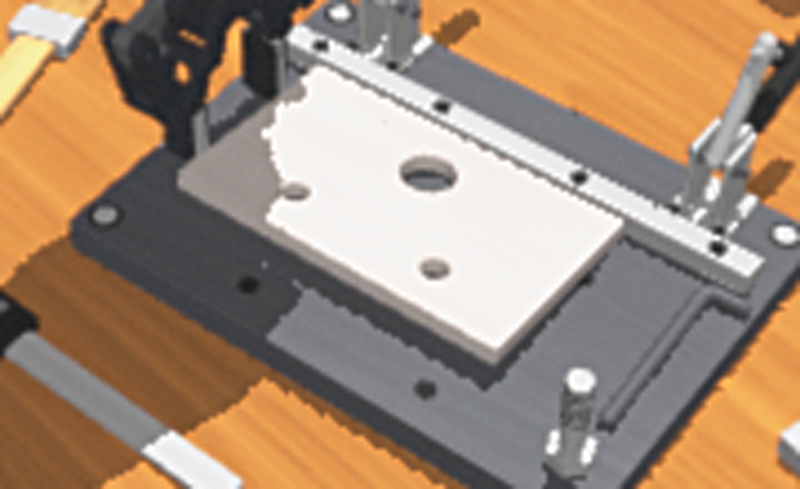

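The plate slides straight along the fence (right corner now at (497,355), still raised). I'll continue slowly.

Request:
arm_command(
  series=[
    [0.5, -3, 0, 0, 0, 0, 50],
    [1, -6, 0, 0, 0, 0, 50],
    [1.5, -9, 0, 0, 0, 0, 50],
    [2, -12, 0, 0, 0, 0, 50],
    [2.3, -14, 0, 0, 0, 0, 50],
    [2.3, -14, 0, 0, 0, 0, 50],
  ],
)

```text
time: 9.45
tcp_pos: [0.509, 0.0769, 0.0253]
tcp_rot: [180.0, 0.0, 99.5]
ft_force: [0.7, 0.4, -0.6]
gripper_width: 0.0499
```

```bash
cat > st.py <<'E'
from h import *
o=sensors.get_obs(); print("tcp",tofix(o["tcp_pos"]).round(4),o["tcp_pos"].round(4) if hasattr(o["tcp_pos"],'round') else o["tcp_pos"],np.round(o["ft_force"],1),o["time"])
# plate plane from side depth: white pixels within fixture area
im,d=vision.get_image("side"); c=cal("side")
P=[]
for j in range(200,310):
    for i in range(240,420):
        if im[j,i].min()>110 and d[j,i]>0: P.append(at_depth(c,(i,j),d[j,i]))
P=np.array(P); F=tofix(P)
m=(F[:,0]>-.075)&(F[:,0]<.03)&(F[:,1]<.08)&(F[:,1]>-.09)&(P[:,2]<.06)&(P[:,2]>.022)
A=np.c_[F[m],np.ones(m.sum())]; z=P[m,2]
k=np.linalg.lstsq(A,z,rcond=None)[0]; r=abs(z-A@k)<.006; k=np.linalg.lstsq(A[r],z[r],rcond=None)[0]
print("slope x,y; z at centre(-10,0):",k[:2].round(4),(k[2]-.01*k[0]).round(4),m.sum(),"ymin",np.percentile(F[m,1],1).round(4))
for n in("hole_right","hole_left"): print(n,[(np.round(q["xy"],1).tolist(),tofix(at_z(c,q["xy"],.03)).round(4).tolist()) for q in models.landmark_of(n,"side")[:3] if abs(tofix(at_z(c,q["xy"],.03))).max()<.1])
E
python3 st.py
```

```text
tcp [-0.012   0.1069] [0.509  0.0769 0.0253] [ 0.7  0.4 -0.6] 9.45
slope x,y; z at centre(-10,0): [-0.0839  0.0041] 0.0367 2768 ymin -0.086
hole_right [([342.8, 266.0], [-0.0374, -0.0324])]
hole_left [([310.5, 249.0], [-0.0392, 0.0479])]
```

Request:
arm_command(
  series=[
    [0.2, -1.2, 0, 0, 0, 0, 50],
    [0.3, -2.4, 0, 0, 0, 0, 50],
    [0.6, -3.5, 0, 0, 0, 0, 50],
    [0.6, -3.5, 0, 0, 0, 0, 50],
  ],
)

```text
time: 10.1
tcp_pos: [0.5095, 0.0735, 0.0253]
tcp_rot: [-180.0, 0.0, 99.5]
ft_force: [0.8, 0.6, -0.1]
gripper_width: 0.0498
```

```bash
python3 st.py
```

```text
tcp [-0.012   0.1036] [0.5095 0.0735 0.0253] [ 0.8  0.6 -0.1] 10.1
slope x,y; z at centre(-10,0): [0.0104 0.0026] 0.0312 2993 ymin -0.0878
hole_right [([344.8, 269.4], [-0.0423, -0.0407])]
hole_left [([308.2, 255.8], [-0.0572, 0.04])]
```

Request:
arm_command(
  series=[
    [0.2, -1, 0, 0, 0, 0, 50],
    [0.3, -1.5, 0, 0, 0, 0, 50],
    [0.3, -1.5, 0, 0, 0, 0, 50],
  ],
)

```text
time: 10.62
tcp_pos: [0.5098, 0.0722, 0.0253]
tcp_rot: [-180.0, -0.0, 99.5]
ft_force: [-0.8, 0.2, 1.1]
gripper_width: 0.0501
```

```bash
python3 st.py
```

```text
tcp [-0.0119  0.1022] [0.5098 0.0722 0.0253] [-0.8  0.2  1.1] 10.625
slope x,y; z at centre(-10,0): [0.0102 0.0035] 0.0312 3010 ymin -0.0879
hole_right [([345.5, 272.8], [-0.0488, -0.0468])]
hole_left [([309.4, 255.8], [-0.0557, 0.038])]
```

The tilt vanished and the surface stands at 31 mm, so the plate has dropped. I'll withdraw and check.

Request:
arm_command(
  series=[
    [-2, 12, 0, 0, 0, 0, 50],
    [-5, 30, 0, 0, 0, 0, 50],
    [-6, 36, 50, 0, 0, 0, 50],
    [-6, 50, 110, 0, 0, 0, 50],
    [-6, 100, 150, 0, 0, 0, 50],
    [-10, 160, 180, 0, 0, 0, 50],
    [-30, 220, 200, 0, 0, 0, 50],
    [-30, 220, 200, 0, 0, 0, 50],
  ],
)

```text
time: 11.78
tcp_pos: [0.4778, 0.2974, 0.2261]
tcp_rot: [180.0, -0.1, 99.9]
ft_force: [0.0, -1.4, 0.4]
gripper_width: 0.0501
```

```bash
python3 st.py; python3 look.py pics/s4.png
python3 - <<'E'
from h import *
im,d=vision.get_image("top"); cv2.imwrite("pics/t4.png",cv2.resize(im[160:310,250:450,::-1],(800,600),interpolation=cv2.INTER_CUBIC))
E
```

```text
tcp [-0.0061  0.3296] [0.4778 0.2974 0.2261] [ 0.  -1.4  0.4] 11.775
slope x,y; z at centre(-10,0): [0.0095 0.0019] 0.0312 3028 ymin -0.0879
hole_right [([344.9, 269.7], [-0.0429, -0.0413])]
hole_left [([310.9, 253.5], [-0.0488, 0.0395])]
[0.47941801 0.29216035 0.22500011] [-0.09521511 -0.65296052 -0.30776703] [-0.00543622  0.32414393]
```

View pics/s4.png

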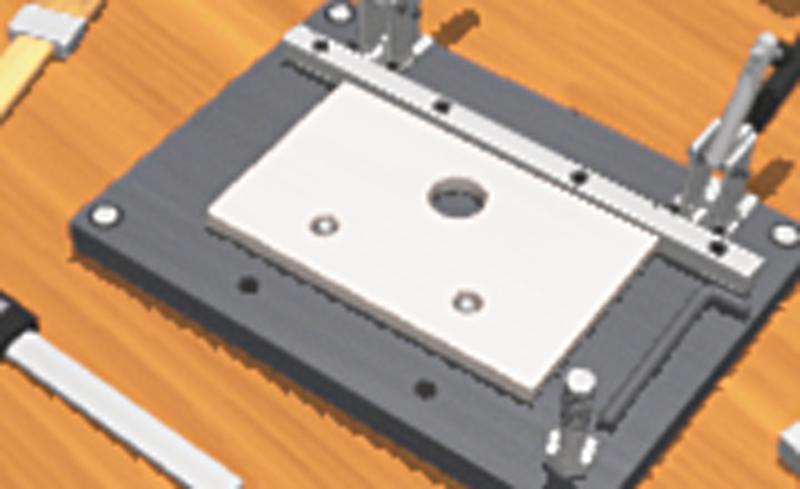

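View pics/t4.png

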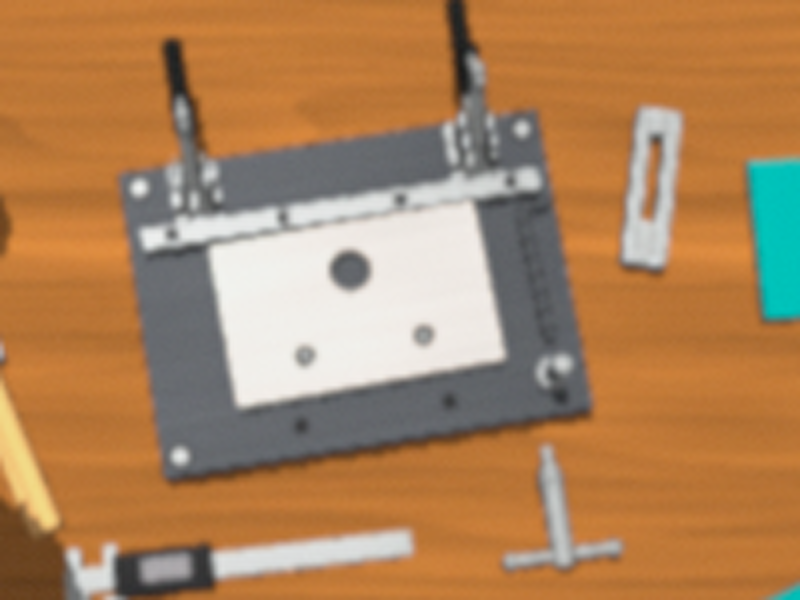

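Both pin tips show centred in the holes, at side crop (323,225) and (467,301) and top crop (305,355) and (424,335). The plate lies flat, and the bolt, hex key, chuck key, caliper and clamps are where they were.

```bash
python3 -c "
from plant import job; print(job.finish_job())"
```

```text
the job is handed in; nothing more can be done
None
```

The plate is seated flat on the fixture with both holes over the pins. I handed the job in at about 12 s of robot time.

With the fingers part open, I pushed the near edge until the plate stood flat against the fence, where the force reached 16 N. I then slid it about 33 mm along the fence from its left end until it dropped, withdrew the gripper and left it clear.

- **Seating:** the plate's top surface measured 31 mm above the bench with a tilt of 0.01 or less, against 30 mm expected. Both pin tips show centred in their holes in the side and top views.
- **Other things:** the bolt, hex key, chuck key, caliper and strap clamp look unmoved in the last pictures. The brush is only partly in those views. The oil bottle is outside them, and the arm stayed clear of it.
- **Disagreement:** the network's hole points were off by up to about 9 mm in places, so I relied on the picture edges and depth instead.

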